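# Pack the photo caddy

## Robot

A 6-joint arm with a two-finger parallel gripper is mounted at the origin on a cart in front of the work surface, level with it; the furniture and walls round the work are solid. World frame = base frame: x ahead of the robot, y to its left, z up, the work surface at z = 0. Lengths are in m, angles in rad, forces in N, time in s.
With the tool pointing down it reaches from about 0.35 to 0.775 m from the base axis. Payload 5.5 kg.
Tool frame: the origin (TCP) lies where the fingers leave the gripper's body, on its centre line; the fingertips stand env.tip_reach ahead of it and the grasp point (between the pads) lies 54 mm ahead of it (env.tip_reach is the distance from the TCP to the fingertips, in m); z points along the fingers, y is the line along which they close (so a half turn about z gives the same grasp; the last joint's range is limited). The gripper opens to 85 mm and grips with 20 to 120 N. Pads are 22 mm wide; open, the fingers measure 114 mm over their backs; the gripper's body (76 mm by 85 mm) begins 54 mm behind the grasp point. The pads swing forward as they close: fully open they stand 13 mm farther back than shut.
Start: joints at [1.118, 0.313, 0.046, 1.304, 0, 1.431], TCP at [0.177, 0.547, 0.304] pointing down, gripper open.
Joint ranges: [-2.76, 2.76], [-0.86, 1.69], [-1.03, 1.26], [-2.2, 2.34], [-1.47, 1.5], [-3.14, 3.14]. Speed limits (rad/s): [2.57, 2.57, 3.14, 3.14, 3.14, 3.14].

## Interface

Orientations are given as a unit quaternion [w, x, y, z].
In Python, from workcell import status, optics, hand_in, env gives the robot as it stands.
- The arm moves only by the shell command python3 -m handwheel 'ROWS' [FORCE]. ROWS is a JSON object whose one key "deltas" holds a list of rows, each a list of 5 numbers: the opening, from -1 (shut) to 1 (fully open), then the shift along the tool's x, y, z in units of 40 mm (1.0 is 40 mm), then the turn about the tool's z in units of 10 degrees (1.0 is 10 degrees). In form: {"deltas": [[jaw, x, y, z, roll], ...]}. A call has 1 to 20 rows; each row shifts and turns the commanded pose from where the row before left it, along the tool's axes as they then stand; what a row does not reach is not made up. A row lasts 1/8 s, in which the tool goes at most 62.5 mm and 10.7 degrees, less where a joint would pass 70% of its speed; a pose out of reach is approached as far as the arm can. A call is refused whole if a number of a shift passes 1 or a number of a turn 1, either way. A call with a gripper value outside its range is refused whole. The fingers move at their own pace and stop on an object; FORCE is the grip in N (left out, the last holds). Time passes only in rows, so rows that do not move let the fingers close. It gives the time, the measured TCP pose, the force, the opening and the grip force at its end, in the units of the state.
- status.get_state(): the state, without advancing time (a new reading comes with each control period).
- optics.read_camera(name): name is "scene" or "top"; returns a dict with "frame" (384x512x3 uint8, red, green, blue), "depth" (384x512 float32, m along the optical axis (not along the pixel's ray), 0 where there is no reading), "vfov" (degrees; the focal length in pixels is half the picture's height over the tangent of half this angle, whatever the lens; pixels are square), "cx", "cy" (the principal point, pixels), "origin" and "attitude" of the camera in the world. Camera axes: x right, y down, z forward; pixel columns grow to the right and rows downward; lengths in m; the calibration is good to about 2 mm. A picture is of the moment at which its call begins.
- hand_in(): hands the job in; it is judged then, once.
The state is a dict: "clock": time; "joint_pos": joint angles; "qvel": joint speeds; "tau": joint torques, N m; "tcp_pos": TCP position; "orientation": TCP orientation; "wrist_force": force on the tool from outside, world axes, zero at the start; "ft_torque": the same for the moment, N m; "finger_gap": finger opening in m; "grip_force": force on a finger pad.
Only numpy, scipy, OpenCV 4.12 (cv2) and the standard library are available. Lean on these libraries where they do the work, as an engineer would, in place of code of your own. Each camera call takes 0.05 s, during which the arm holds its last target. There are 200 camera calls.

## Task

Pack the caddy on the desk for tomorrow's shoot, one thing to the middle of each pocket: the black film can with the grey lid standing upright in the red pocket, the plain black camera battery lying flat in the blue one, the teal tape roll flat in the yellow one and the usb stick flat in the green one. The white film can with the orange lid and the battery with the orange strip are used up: leave them alone where they are.

Things in the scene. Friction and masses are not known exactly. Their poses are not given: they have to be found in the camera images.
- film_dark: film can, black with a grey press lid, standing upright: 31 mm diameter body (lid 34 mm), 52 mm high; origin at the centre of its underside, z up
- battery: good camera battery, all black, lying flat: 52 (its x) x 36 (its y) x 16 mm; origin at the centre of its underside
- tape: teal paper tape roll lying flat, 52 mm outer diameter, 15 mm high, with a hole; origin at the centre of its underside
- usb: dark usb stick with a metal plug, lying flat: 18 (its x) x 52 (its y) x 8 mm; origin at the centre of its underside
- film_white: look-alike: used film can, white with an orange lid, upright, 34 mm diameter, 52 mm high; origin at the centre of its underside; stays where it is
- battery_spent: look-alike: spent camera battery, black with a strip of orange tape across its top, lying flat, 52 x 36 x 16 mm; origin at the centre of its underside; stays where it is
- pocket_red: red square pocket, 96 mm outside, one of four in the low grey caddy (two by two, 100 mm apart, order varies). Origin: centre of its underside, 3 mm above the desk; x, y along its sides. Floor 84 x 84 mm, 3 mm above the origin; rim 7 mm above the origin. Fixed in the caddy, which is 210 mm square, has a rim 12 mm above the desk and does not slide
- pocket_blue: blue square pocket, 96 mm outside, one of four in the low grey caddy (two by two, 100 mm apart, order varies). Origin: centre of its underside, 3 mm above the desk; x, y along its sides. Floor 84 x 84 mm, 3 mm above the origin; rim 7 mm above the origin. Fixed in the caddy, which is 210 mm square, has a rim 12 mm above the desk and does not slide
- pocket_yellow: yellow square pocket, 96 mm outside, one of four in the low grey caddy (two by two, 100 mm apart, order varies). Origin: centre of its underside, 3 mm above the desk; x, y along its sides. Floor 84 x 84 mm, 3 mm above the origin; rim 7 mm above the origin. Fixed in the caddy, which is 210 mm square, has a rim 12 mm above the desk and does not slide
- pocket_green: green square pocket, 96 mm outside, one of four in the low grey caddy (two by two, 100 mm apart, order varies). Origin: centre of its underside, 3 mm above the desk; x, y along its sides. Floor 84 x 84 mm, 3 mm above the origin; rim 7 mm above the origin. Fixed in the caddy, which is 210 mm square, has a rim 12 mm above the desk and does not slide
Not all that is in view belongs to the job. Leave any purple look-alike of the battery alone.

How it is judged:
At the end, for the whole second after the job is handed in: Black can in red, plain battery in blue, teal tape in yellow, usb in green: each within 15 mm of its pocket's centre, flat on the floor (within 3 mm and 0.12 rad), released, at rest; white can and striped battery within 20 mm of their starts, upright, never pressed over 2 N (horizontal distance between film_dark and pocket_red below 0.015 m and z of film_dark in the frame of pocket_red between 0 and 0.006 m and angle between each of film_dark, battery, tape, usb, film_white, battery_spent's own z axis and vertical below 0.12 rad and linear speed of each of film_dark, battery, tape, usb below 0.02 m/s and horizontal distance between battery and pocket_blue below 0.015 m and z of battery in the frame of pocket_blue between 0 and 0.006 m and horizontal distance between tape and pocket_yellow below 0.015 m and z of tape in the frame of pocket_yellow between 0 and 0.006 m and horizontal distance between usb and pocket_green below 0.015 m and z of usb in the frame of pocket_green between 0 and 0.006 m and distance of each of film_white, battery_spent from where it was at the start of the episode below 0.02 m); the robot touches nothing.
It fails at once if the used white film can or the spent battery is moved by 20 mm or more (distance of any of film_white, battery_spent from where it was at the start of the episode above 0.02 m).
It fails at once if the used white film can or the spent battery is gripped or pushed by the fingers with more than 2 N (contact force between any of film_white, battery_spent and the fingers above 2 N).
It also fails if it takes over 106 s, if anything falls off the work surface, if the arm or the gripper's body presses on something with over 40 N, if the wrist force passes 120 N, or if a joint passes its speed limit or range.

## Working session

There is one attempt and no reset: what is moved stays moved. The work goes in short steps, Python scripts to look and compute and a shell command to move; the robot and the scene stay as the last step left them, time stands still between calls to the robot, and variables do not carry over. Pictures are saved under pics/ and viewed, at most 14 in all, crops included, and the job is handed in when it is done.

```bash
ls; mkdir -p pics; python3 - <<'E'
from workcell import status, optics, env
import cv2,numpy as np
print(status.get_state(), env.tip_reach)
for n in("top","scene"):
    r=optics.read_camera(n); print(n,r["vfov"],r["cx"],r["cy"],r["origin"],r["attitude"])
    cv2.imwrite(f"pics/{n}0.png",cv2.resize(r["frame"][:,:,::-1],(800,600),interpolation=cv2.INTER_CUBIC))
    np.savez(f"{n}0.npz",**r)
E
```

```text
pics
{'clock': 0.0, 'joint_pos': array([ 1.11844477e+00,  3.14025664e-01,  4.49804572e-02,  1.30356590e+00,
       -2.20045049e-05,  1.43122420e+00]), 'qvel': array([-6.06836106e-05,  1.02786024e-03, -2.07275812e-03,  4.60916432e-04,
       -9.23797334e-04, -9.49090180e-04]), 'tau': array([ 1.11399511e-04, -4.80629933e+01,  2.98533243e+01,  1.95029809e-02,
       -2.93596649e-04,  2.71285522e-06]), 'tcp_pos': array([0.17676734, 0.5467704 , 0.30299496]), 'orientation': array([-2.54126065e-04,  1.55752933e-01,  9.87795627e-01, -8.71149372e-04]), 'wrist_force': array([-0.09280131,  0.20394778, -0.16060928]), 'ft_torque': array([-0.01854737,  0.00432515,  0.01497732]), 'grip_force': 0.0, 'finger_gap': 0.08550479946485137} 0.0726
top 45.46612469723439 256.5396271388606 196.76553018548094 [ 0.45144387 -0.10550487  1.05740021] [-0.06252705  0.71259371 -0.69664957  0.05458892]
scene 56.42720047163423 257.0929518751942 189.45872956375007 [ 0.19996557 -0.59437815  0.61155913] [-0.38185146  0.85971057 -0.3048609   0.1488188 ]
```

View pics/top0.png

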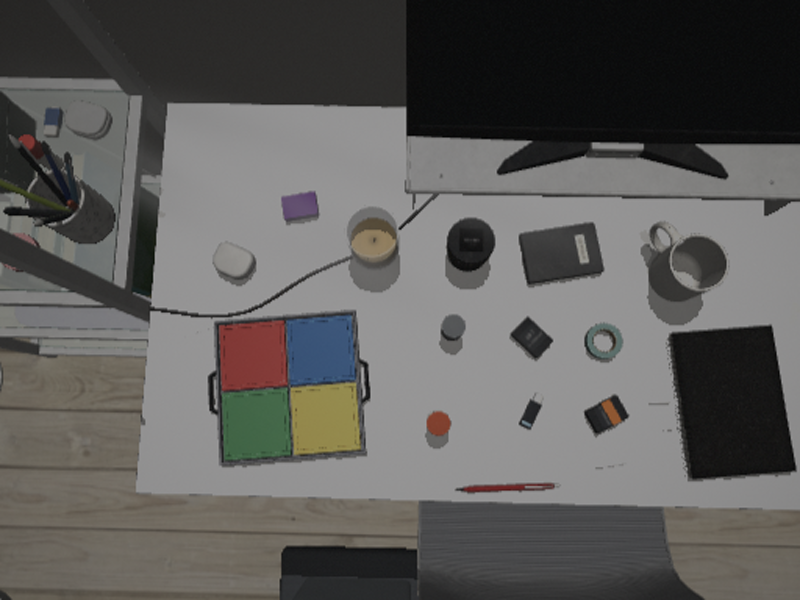

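View pics/scene0.png

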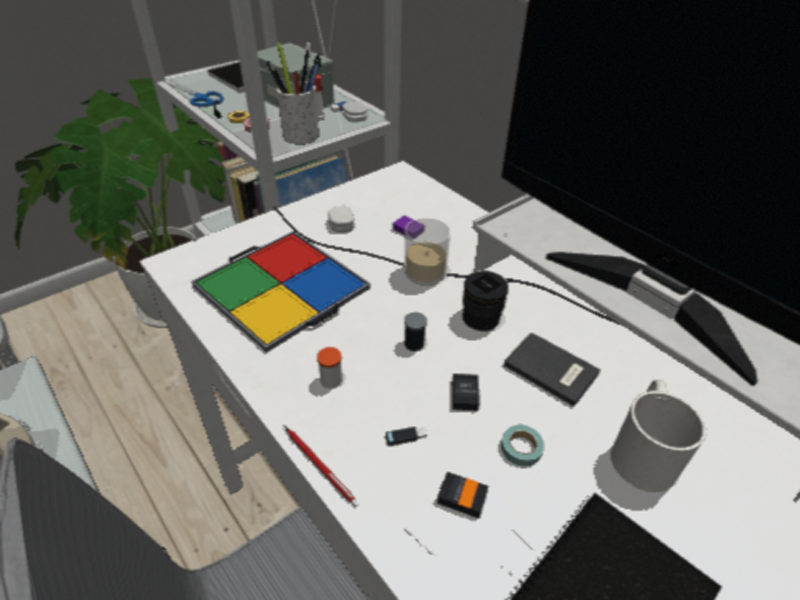

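The top view (800x600) shows these candidates for each item:
- **Black can:** the grey lid at (453,327). It could be mistaken for the orange-lid can at (438,424) or the lens at (470,243).
- **Plain battery:** (531,338). It could be mistaken for the striped one at (606,414), the purple one at (300,206) or the notebook at (561,253).
- **Tape:** (603,341).
- **USB stick:** (531,411).

The pockets are red (253,355), blue (320,350), green (255,424) and yellow (326,418).

```bash
cat > h.py <<'E'
import numpy as np,cv2
from scipy.spatial.transform import Rotation as R
def rot(q): return R.from_quat([q[1],q[2],q[3],q[0]]).as_matrix()
def cast(r,uv,z):
    f=192/np.tan(np.radians(float(r["vfov"]))/2); uv=np.atleast_2d(uv).astype(float)
    d=np.c_[(uv[:,0]-r["cx"])/f,(uv[:,1]-r["cy"])/f,np.ones(len(uv))]@rot(r["attitude"]).T
    o=np.asarray(r["origin"]); return (o+d*((z-o[2])/d[:,2])[:,None])[:,:2]
def blob(r,seed,mask,rad=32):
    m=mask.astype(np.uint8).copy(); w=np.zeros_like(m); cv2.circle(w,tuple(int(v) for v in seed),rad,1,-1); m&=w
    n,l,s,c=cv2.connectedComponentsWithStats(m); i=1+np.argmax(s[1:,4]); m=(l==i).astype(np.uint8)
    return max(cv2.findContours(m,cv2.RETR_EXTERNAL,cv2.CHAIN_APPROX_NONE)[0],key=cv2.contourArea)[:,0]
def rect(r,cnt,z):
    p=cast(r,cnt,z)*1000; (c,s,a)=cv2.minAreaRect(p.astype(np.float32)); return np.round(c,1),np.round(s,1),round(a,1)
E
python3 - <<'E'
from h import *
for n in ("top",):
    r=dict(np.load(n+"0.npz")); f=r["frame"]; g=f.max(2); hsv=cv2.cvtColor(f,cv2.COLOR_RGB2HSV); H,S,V=cv2.split(hsv)
    k=0.64
    nb={"dark":(453,327,.052,g<125),"batt":(531,338,.016,g<100),"tape":(603,341,.015,(S>40)&(H>70)&(H<105)),
     "usb":(531,411,.008,g<110),"white":(438,424,.052,(S>100)),"spent":(606,414,.016,(g<100)|(S>100))}
    for a,(u,v,z,m) in nb.items():
        c=blob(r,(u*k,v*k),m,28); print(a,*rect(r,c,z),len(c))
    for a,lo,hi,u,v in (("red",0,8,253,355),("blue",100,125,320,350),("green",45,80,255,424),("yel",20,35,326,418)):
        hm=(H>=lo)&(H<=hi)|((H>172) if a=="red" else False)
        c=blob(r,(u*k,v*k),hm&(S>90),40); print(a,*rect(r,c,.008))
    def crop(x,y,w=45): return cv2.resize(f[int(y*k)-w:int(y*k)+w,int(x*k)-w-20:int(x*k)+w+20,::-1],(780,540),interpolation=cv2.INTER_CUBIC)
    cv2.imwrite("pics/crop1.png",crop(530,375,55))
    # heights of obstacles
    P=lambda u,v:(cast(r,[[u*k,v*k]],0)[0].round(3),r["depth"][int(v*k),int(u*k)])
    for a,u,v in (("lens",470,243),("candle",375,225),("mug",695,260),("monitor",600,100),("monbottom",500,138),("desk",500,300),("shelf",620,185)): print(a,*P(u,v))
E
```

```text
dark [ 584. -165.] [33.6 56.4] 85.2 63
batt [ 584.2 -283.3] [52.8 41.1] 45.5 60
tape [ 583.2 -388.4] [45.9 50.3] 1.3 65
usb [ 474.8 -281.3] [19.  40.8] 63.3 45
white [ 457.8 -146.8] [29.9 30.4] 1.3 41
spent [ 475.7 -388.1] [40.8 57.8] 30.3 72
red [552. 125.] [97.8 96.9] 5.9
blue [562.2  25.2] [97.5 96.5] 6.0
green [425.2 131.1] [22.6 24.8] 35.2
yel [462.5  14.9] [96.6 96.5] 5.9
lens [ 0.73  -0.194] 1.0126531
candle [ 0.755 -0.049] 1.0477145
mug [ 0.71  -0.533] 1.0645969
monitor [ 0.965 -0.396] 0.8291595
monbottom [ 0.899 -0.24 ] 0.9315496
desk [ 0.643 -0.24 ] 1.0696031
shelf [ 0.826 -0.424] 0.9979132
```

View pics/crop1.png

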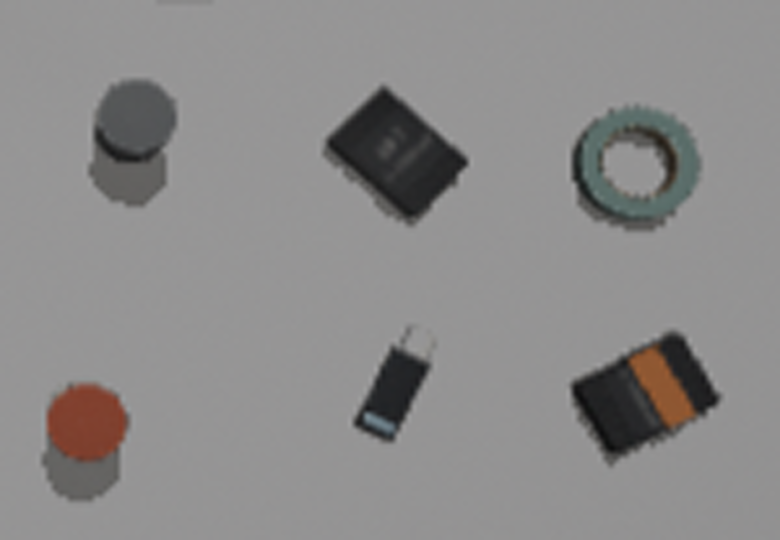

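The close crop confirms the choices: grey lid on a black body at (136,116), plain battery at (396,155), tape at (637,160) and USB at (397,382). The striped battery and the orange lid stand apart from these. I'll refine the centres and work out the grasps.

```bash
cat > go.py <<'E'
import sys
from h import *
from workcell import status
def plan(x,y,yawy=None):
    """rows-units to move TCP to x,y and close along yawy (deg)"""
    s=status.get_state(); M=rot(s["orientation"]); p=s["tcp_pos"]
    d=M.T@np.array([x-p[0],y-p[1],0])
    yy=np.degrees(np.arctan2(M[1,1],M[0,1])); o=f"pos {p.round(4)} yawy {yy:.1f} dx,dy units {d[:2]/.04} j6 {s['joint_pos'][5]:.2f} t {s['clock']:.1f} down {M[2,2]:.4f}"
    if yawy is not None: t=(yy-yawy+90)%180-90; o+=f" roll units {t/10:.2f}"
    print(o)
if __name__=="__main__": plan(*map(float,sys.argv[1:]))
E
python3 - <<'E'
from h import *
r=dict(np.load("top0.npz")); f=r["frame"]
full=lambda pts: np.array([(264+u/5.2,185+v/4.909) for u,v in pts])-.4
print("dark",cast(r,full([(136,116)]),.052),"tape",cast(r,full([(637,160)]),.015))
b=cast(r,full([(383,87),(467,162),(412,215),(328,143)]),.016); print("batt",b.mean(0),"long",np.degrees(np.arctan2(*(b[1]-b[0]+b[2]-b[3])[::-1])),np.linalg.norm(b[1]-b[0]),np.linalg.norm(b[2]-b[1]))
u=cast(r,full([(376,434),(421,328)]),.008); print("usb",u.mean(0),np.degrees(np.arctan2(*(u[1]-u[0])[::-1])),np.linalg.norm(u[1]-u[0]))
w=cast(r,full([(87,422)]),.052); s=cast(r,full([(645,393)]),.016);print("white",w,"spent",s)
H,S,V=cv2.split(cv2.cvtColor(f,cv2.COLOR_RGB2HSV)); print(H[271,163],S[271,163])
c=blob(r,(163,271),(abs(H.astype(int)-H[271,163])<15)&(S>70),40); print("green",rect(r,c,.008))
f2=192/np.tan(np.radians(r["vfov"])/2)
for a,u,v in (("lens",470,243),("candle",375,212),("mugrim",725,262),("monedge",500,138),("shelf",620,185)):
    v*=.64;u*=.64; d=r["depth"][int(v),int(u)]; print(a,r["origin"]+rot(r["attitude"])@np.array([(u-r["cx"])/f2,(v-r["cy"])/f2,1])*d)
E
python3 go.py .55 0.1 45
```

```text
dark [[ 0.59544792 -0.16631687]] tape [[ 0.58493689 -0.38859287]]
batt [ 0.58641271 -0.28345144] long -132.5872375943357 0.05029106622168365 0.03503246200206423
usb [ 0.48096533 -0.28461298] -22.130529486143384 0.05277097345040189
white [[ 0.45872355 -0.14749071]] spent [[ 0.47767793 -0.38927975]]
64 89
green (array([452.1, 114.7]), array([95.6, 96.4]), 5.9)
lens [ 0.71061008 -0.18809958  0.0728438 ]
candle [ 0.75464052 -0.05214571  0.06847489]
mugrim [ 0.68600045 -0.53715177  0.09201153]
monedge [ 0.82546584 -0.21756046  0.17389696]
shelf [ 0.79143527 -0.39414633  0.09857813]
pos [0.1768 0.5468 0.3031] yawy 72.1 dx,dy units [-12.31420483  -7.75721885] j6 1.43 t 0.1 down -1.0000 roll units 2.71
```

```bash
python3 -m handwheel '{"deltas":[[1,-0.83,-0.56,0,0],[1,-0.83,-0.56,0,0],[1,-0.83,-0.56,0,0],[1,-0.83,-0.56,0,0],[1,-0.83,-0.56,0,0],[1,-0.83,-0.56,0,0],[1,-0.83,-0.56,0,0],[1,-0.83,-0.56,0,0],[1,-0.83,-0.56,0,0],[1,-0.83,-0.56,0,0],[1,-0.83,-0.56,0,0]]}' 30; python3 go.py .595 -.166 72
```

```text
clock: 1.48
tcp_pos: [0.4491, 0.1991, 0.3036]
orientation: [-0.0, 0.156, 0.988, -0.0]
wrist_force: [-0.0, 0.1, -0.4]
finger_gap: 0.0856
grip_force: 0.0
pos [0.4491 0.1991 0.3036] yawy 72.1 dx,dy units [-6.2802298  -7.56173464] j6 0.57 t 1.5 down -1.0000 roll units 0.01
```

Tracking is good. Next I'll move over the can and lower to TCP z about 0.16.

```bash
python3 -m handwheel '{"deltas":[[1,-0.63,-0.76,0,0],[1,-0.63,-0.76,0,0],[1,-0.63,-0.76,0,0],[1,-0.63,-0.76,0,0],[1,-0.63,-0.76,0,0],[1,-0.63,-0.76,0,0],[1,-0.63,-0.76,0.2,0],[1,-0.63,-0.76,0.4,0],[1,-0.63,-0.76,0.5,0],[1,-0.61,-0.72,0.5,0],[1,0,0,0.8,0],[1,0,0,0.8,0],[1,0,0,0.2,0],[1,0,0,0,0]]}'; python3 - <<'E'
from go import plan; plan(.595,-.166,72)
from workcell import optics; import cv2
r=optics.read_camera("top"); cv2.imwrite("pics/a1.png",cv2.resize(r["frame"][150:300,220:420,::-1],(800,600)))
E
```

```text
clock: 3.22
tcp_pos: [0.5944, -0.1645, 0.1677]
orientation: [-0.001, 0.156, 0.988, 0.0]
wrist_force: [0.5, -0.2, 0.1]
finger_gap: 0.086
grip_force: 0.0
pos [ 0.5944 -0.1645  0.1677] yawy 72.1 dx,dy units [-0.02661019 -0.03019939] j6 -0.09 t 3.2 down -1.0000 roll units 0.01
```

View pics/a1.png

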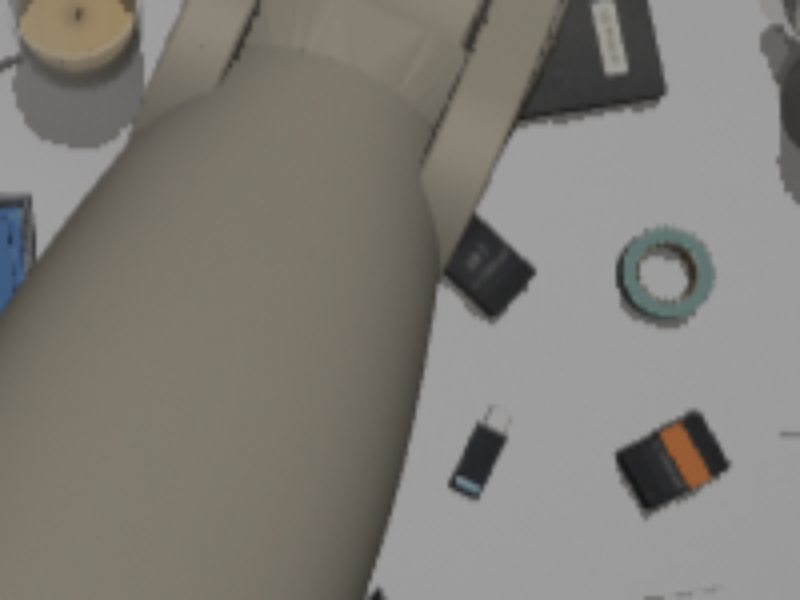

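The arm hides the can; the battery (490,268), tape (665,273), USB (478,452) and striped battery (672,462) are untouched. I'll lower and grip.

```bash
python3 -m handwheel '{"deltas":[[1,0,0,0.5,0],[1,0,0,0.5,0],[1,0,0,0.5,0],[1,0,0,0.4,0],[1,0,0,0.2,0],[1,0,0,0,0],[-1,0,0,0,0],[-1,0,0,0,0],[-1,0,0,0,0],[-1,0,0,0,0],[-1,0,0,0,0],[-1,0,0,0,0],[-1,0,0,0,0],[-1,0,0,0,0]]}' 30; python3 go.py .552 .125
```

```text
clock: 5.03
tcp_pos: [0.5948, -0.165, 0.0843]
orientation: [0.0, 0.156, 0.988, -0.0]
wrist_force: [-0.3, -1.1, 4.8]
finger_gap: 0.0321
grip_force: 29.2
pos [ 0.5948 -0.165   0.0843] yawy 72.1 dx,dy units [3.25006842 6.56735441] j6 -0.09 t 5.0 down -1.0000
```

Gripped the can body (gap 32 mm). Next I'll lift, carry to red and stop above it.

```bash
python3 -m handwheel '{"deltas":[[-1,0,0,-0.3,0],[-1,0,0,-0.6,0],[-1,0,0,-0.6,0],[-1,0.2,0.4,0,0],[-1,0.35,0.7,0,0],[-1,0.4,0.8,0,0],[-1,0.4,0.8,0,0],[-1,0.4,0.8,0,0],[-1,0.4,0.8,0,0],[-1,0.4,0.8,0,0],[-1,0.4,0.8,0,0],[-1,0.3,0.6,0,0],[-1,0,0.45,0,0],[-1,0,0,0,0],[-1,0,0,0,0]]}'; python3 go.py .552 .125
```

```text
clock: 6.9
tcp_pos: [0.5565, 0.1393, 0.1435]
orientation: [-0.0, 0.156, 0.988, -0.0]
wrist_force: [0.1, -0.6, 0.1]
finger_gap: 0.0318
grip_force: 29.6
pos [0.5565 0.1393 0.1435] yawy 72.1 dx,dy units [-0.00467347 -0.37557442] j6 0.42 t 6.9 down -1.0000
```

```bash
python3 -m handwheel '{"deltas":[[-1,0,-0.38,0.4,0],[-1,0,0,0.4,0],[-1,0,0,0.3,0],[-1,0,0,0.15,0],[-1,0,0,0.05,0],[-1,0,0,0,0]]}'; python3 go.py .552 .125
```

```text
clock: 7.65
tcp_pos: [0.5521, 0.1251, 0.0928]
orientation: [0.001, 0.156, 0.988, -0.0]
wrist_force: [-1.7, -2.3, 4.9]
finger_gap: 0.0317
grip_force: 29.3
pos [0.5521 0.1251 0.0928] yawy 72.1 dx,dy units [ 0.00217291 -0.00362071] j6 0.39 t 7.7 down -1.0000
```

Can is on the floor (light contact). I'll release, rise and fly to the battery.

```bash
python3 -m handwheel '{"deltas":[[0.2,0,0,0,0],[0.2,0,0,0,0],[0.2,0,0,0,0],[0.2,0,0,0,0],[0.2,0,0,-0.4,0],[0.2,0,0,-0.7,0],[0.2,0,0,-0.8,0],[0.2,0,0,-0.8,0]]}'; python3 go.py .586 -.283 -42.6
```

```text
clock: 8.65
tcp_pos: [0.5518, 0.1254, 0.2021]
orientation: [0.001, 0.156, 0.988, 0.0]
wrist_force: [-0.1, 0.2, 0.6]
finger_gap: 0.0513
grip_force: 0.0
pos [0.5518 0.1254 0.2021] yawy 72.1 dx,dy units [-3.9544351  -9.45048459] j6 0.39 t 8.7 down -1.0000 roll units -6.53
```

```bash
python3 -m handwheel '{"deltas":[[0.4,-0.3,-0.85,0,0],[0.4,-0.33,-0.85,0,0],[0.4,-0.36,-0.85,0,0],[0.4,-0.36,-0.85,0,0],[0.4,-0.36,-0.85,0,0],[0.4,-0.36,-0.85,0,0],[0.4,-0.36,-0.85,0,0],[0.4,-0.36,-0.85,0,0],[0.4,-0.36,-0.85,0,0],[0.4,-0.36,-0.85,0,0],[0.4,-0.44,-0.95,0,0],[0.4,0,0,0.4,-1],[0.4,0,0,0.4,-1],[0.4,0,0,0.4,-1],[0.4,0,0,0.4,-1],[0.4,0,0,0.4,-1],[0.4,0,0,0.2,-1],[0.4,0,0,0,-0.53],[0.4,0,0,0,0]]}'; python3 go.py .586 -.283 -42.6
```

```text
clock: 11.02
tcp_pos: [0.586, -0.2831, 0.1128]
orientation: [0.0, -0.401, 0.916, -0.0]
wrist_force: [-0.1, 0.4, -0.2]
finger_gap: 0.0598
grip_force: 0.0
pos [ 0.586  -0.2831  0.1128] yawy 137.3 dx,dy units [-0.00109302  0.00201201] j6 -1.40 t 11.0 down -1.0000 roll units -0.01
```

```bash
python3 -m handwheel '{"deltas":[[0.4,0,0,0.4,0],[0.4,0,0,0.3,0],[0.4,0,0,0.2,0],[0.4,0,0,0,0],[-1,0,0,0,0],[-1,0,0,0,0],[-1,0,0,0,0],[-1,0,0,0,0],[-1,0,0,0,0],[-1,0,0,0,0],[-1,0,0,-0.2,0],[-1,0,0,-0.4,0],[-1,0,0,-0.6,0],[-1,0,0,-0.6,0],[-1,0,0,0,0]]}'; python3 - <<'E'
from go import plan; plan(.562,.025)
from workcell import optics; import cv2
r=optics.read_camera("scene"); cv2.imwrite("pics/a2.png",cv2.resize(r["frame"][100:340,100:420,::-1],(800,600)))
E
```

```text
clock: 12.9
tcp_pos: [0.5871, -0.2838, 0.1509]
orientation: [0.001, -0.402, 0.916, -0.002]
wrist_force: [0.2, -0.3, -0.3]
finger_gap: 0.0353
grip_force: 30.9
pos [ 0.5871 -0.2838  0.1509] yawy 137.4 dx,dy units [-5.2549946   5.68948687] j6 -1.40 t 12.9 down -1.0000
```

View pics/a2.png

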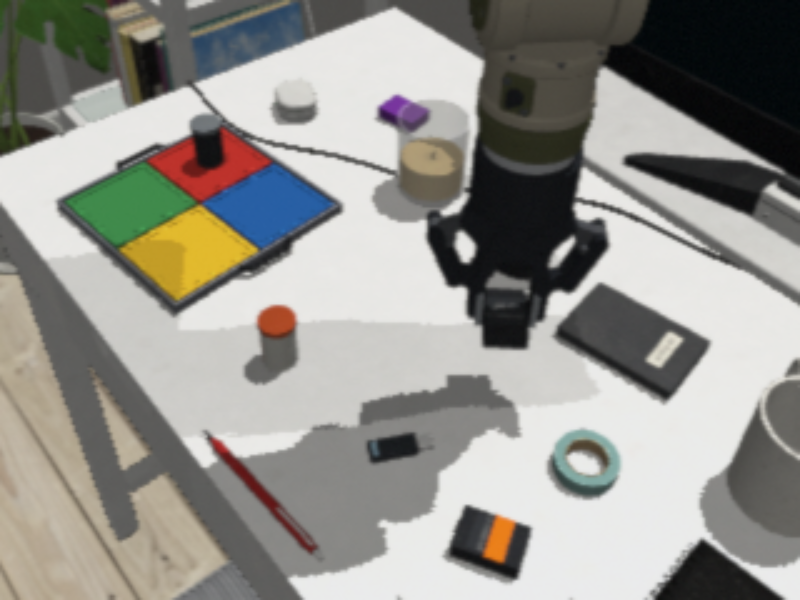

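The can (207,142) stands upright in red, the battery is in the fingers (507,318), and the rest is unmoved. I'll carry the battery to blue.

```bash
python3 -m handwheel '{"deltas":[[-1,-0.3,0.3,0,0],[-1,-0.52,0.57,0,0],[-1,-0.55,0.6,0,0],[-1,-0.55,0.6,0,0],[-1,-0.55,0.6,0,0],[-1,-0.55,0.6,0,0],[-1,-0.55,0.6,0,0],[-1,-0.55,0.6,0,0],[-1,-0.55,0.6,0,0],[-1,-0.55,0.6,0,0],[-1,-0.04,0.02,0,0],[-1,0,0,0.4,0],[-1,0,0,0.5,0],[-1,0,0,0.4,0],[-1,0,0,0.2,0],[-1,0,0,0.1,0],[-1,0,0,0,0]]}'; python3 go.py .562 .025
```

```text
clock: 15.08
tcp_pos: [0.5606, 0.0256, 0.0853]
orientation: [0.0, -0.401, 0.916, -0.0]
wrist_force: [-5.1, -0.7, 10.8]
finger_gap: 0.0349
grip_force: 32.2
pos [0.5606 0.0256 0.0853] yawy 137.3 dx,dy units [-0.01313222 -0.03612239] j6 -0.92 t 15.1 down -1.0000
```

```bash
python3 -m handwheel '{"deltas":[[-1,0,0,-0.03,0],[0.1,0,0,0,0],[0.15,0,0,0,0],[0.15,0,0,0,0],[0.15,0,0,-0.3,0],[0.15,0,0,-0.6,0],[0.15,0,0,-0.8,0],[1,0,0,0,0]]}'; python3 go.py .585 -.389 137.3
```

```text
clock: 16.08
tcp_pos: [0.5628, 0.0259, 0.1565]
orientation: [0.003, -0.402, 0.916, -0.001]
wrist_force: [-0.0, 1.0, 1.2]
finger_gap: 0.0662
grip_force: 0.0
pos [0.5628 0.0259 0.1565] yawy 137.4 dx,dy units [ 7.25751483 -7.43091785] j6 -0.92 t 16.1 down -1.0000 roll units 0.01
```

```bash
python3 -m handwheel '{"deltas":[[1,0.4,-0.4,0,0],[1,0.6,-0.62,0,0],[1,0.6,-0.62,0,0],[1,0.6,-0.62,0,0],[1,0.6,-0.62,0,0],[1,0.6,-0.62,0,0],[1,0.6,-0.62,0,0],[1,0.6,-0.62,0,0],[1,0.6,-0.62,0,0],[1,0.6,-0.62,0,0],[1,0.6,-0.62,0,0],[1,0.6,-0.62,0,0],[1,0.25,-0.2,0.4,0],[1,0,0,0.4,0],[1,0,0,0.2,0],[1,0,0,0,0]]}'; python3 - <<'E'
from go import plan; plan(.585,-.389,137.3)
from workcell import optics; import cv2
r=optics.read_camera("scene"); cv2.imwrite("pics/a3.png",cv2.resize(r["frame"][100:340,100:420,::-1],(800,600)))
E
```

```text
clock: 18.08
tcp_pos: [0.5823, -0.3864, 0.1116]
orientation: [-0.001, -0.402, 0.915, 0.001]
wrist_force: [0.4, -0.0, 0.1]
finger_gap: 0.0853
grip_force: 0.0
pos [ 0.5823 -0.3864  0.1116] yawy 137.5 dx,dy units [ 0.00171681 -0.09281966] j6 -1.53 t 18.1 down -1.0000 roll units 0.02
```

View pics/a3.png

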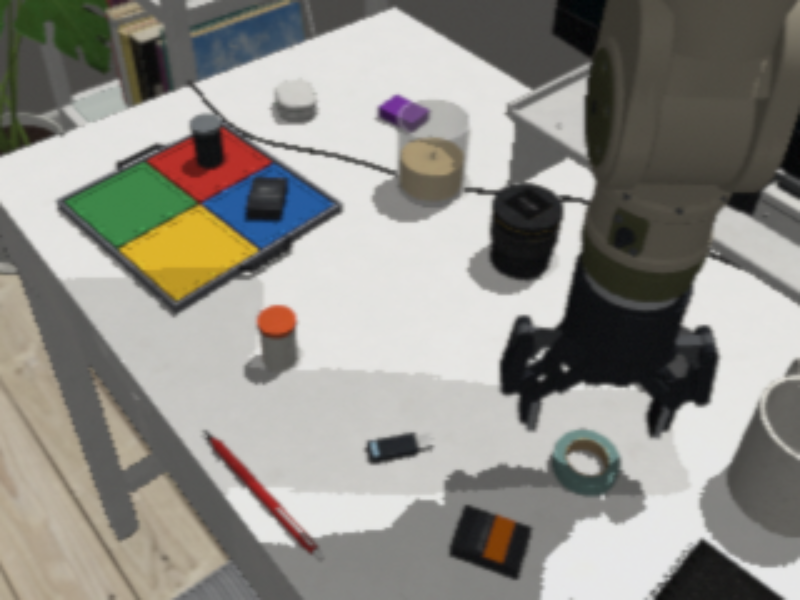

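Battery (267,197) lies flat in blue. The open gripper is above the tape (585,460). I'll lower and grip it.

```bash
python3 -m handwheel '{"deltas":[[1,0,-0.09,0.3,0],[1,0,0,0.36,0],[1,0,0,0.2,0],[1,0,0,0,0],[-1,0,0,0,0],[-1,0,0,0,0],[-1,0,0,0,0],[-1,0,0,0,0],[-1,0,0,0,0],[-1,0,0,0,0],[-1,0,0,-0.2,0],[-1,0,0,-0.4,0],[-1,0,0,-0.6,0],[-1,0,0,-0.6,0],[-1,0,0,0,0]]}' 25; python3 - <<'E'
from go import plan; plan(.4625,.015)
from workcell import optics; import cv2
r=optics.read_camera("scene"); cv2.imwrite("pics/a4.png",cv2.resize(r["frame"][200:320,260:420,::-1],(800,600)))
E
```

```text
clock: 20.0
tcp_pos: [0.5867, -0.3918, 0.154]
orientation: [0.001, -0.402, 0.916, -0.002]
wrist_force: [-0.3, -0.4, -0.3]
finger_gap: 0.0501
grip_force: 26.0
pos [ 0.5867 -0.3918  0.154 ] yawy 137.4 dx,dy units [-5.38153161  9.17199245] j6 -1.53 t 20.0 down -1.0000
```

View pics/a4.png

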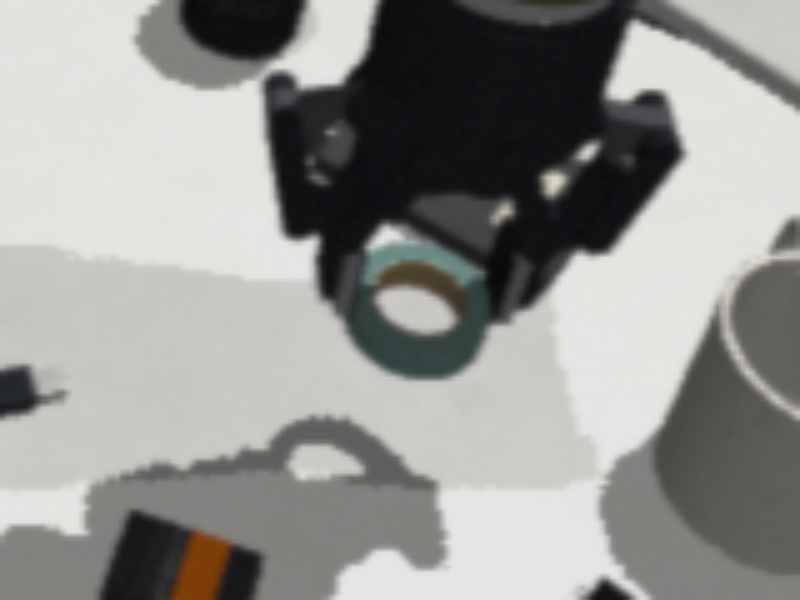

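The tape (420,310) is held between the fingers. I'll carry it to yellow, routing round the white can.

```bash
python3 -m handwheel '{"deltas":[[-1,-0.3,0.35,-0.4,0],[-1,-0.55,0.59,0,0],[-1,-0.56,0.59,0,0],[-1,-0.56,0.59,0,0],[-1,-0.56,0.59,0,0],[-1,-0.56,0.59,0,0],[-1,-0.56,0.59,0,0],[-1,-0.56,0.59,0,0],[-1,-0.56,0.59,0,0],[-1,-0.56,0.59,0,0],[-1,-0.55,0.59,0,0],[-1,0.1,0.59,0,0],[-1,0.1,0.59,0,0],[-1,0.1,0.59,0,0],[-1,0.1,0.59,0.3,0],[-1,0.1,0.59,0.4,0],[-1,0,0,0.4,0],[-1,0,0,0.4,0],[-1,0,0,0,0]]}'; python3 go.py .4625 .015
```

```text
clock: 22.42
tcp_pos: [0.4583, 0.0177, 0.1058]
orientation: [-0.001, -0.402, 0.916, 0.001]
wrist_force: [-0.0, 0.5, -0.7]
finger_gap: 0.0499
grip_force: 26.1
pos [0.4583 0.0177 0.1058] yawy 137.4 dx,dy units [-0.02144961 -0.12132308] j6 -0.96 t 22.4 down -1.0000
```

```bash
python3 -m handwheel '{"deltas":[[-1,0,-0.12,0.2,0],[-1,0,0,0.2,0],[-1,0,0,0.1,0],[-1,0,0,0,0]]}'; python3 go.py .4625 .015
```

```text
clock: 22.92
tcp_pos: [0.4642, 0.0135, 0.0876]
orientation: [0.0, -0.402, 0.916, -0.0]
wrist_force: [-2.7, 0.1, 10.4]
finger_gap: 0.0501
grip_force: 29.6
pos [0.4642 0.0135 0.0876] yawy 137.4 dx,dy units [0.00184147 0.05714274] j6 -0.97 t 22.9 down -1.0000
```

```bash
python3 -m handwheel '{"deltas":[[0.5,0,0,-0.03,0],[0.55,0,0,0,0],[0.55,0,0,0,0],[0.55,0,0,-0.3,0],[0.55,0,0,-0.6,0],[0.3,0,0,-0.8,0],[0.1,0,0,-0.8,0],[0.05,0,0,0,0]]}'; python3 go.py .481 -.2846 68
```

```text
clock: 23.92
tcp_pos: [0.4657, 0.0132, 0.191]
orientation: [0.003, -0.402, 0.916, -0.002]
wrist_force: [0.6, -0.6, 0.3]
finger_gap: 0.0452
grip_force: 0.0
pos [0.4657 0.0132 0.191 ] yawy 137.4 dx,dy units [ 5.22057099 -5.32283613] j6 -0.97 t 23.9 down -1.0000 roll units 6.94
```

```bash
python3 -m handwheel '{"deltas":[[0.05,0.3,-0.3,0,0],[0.05,0.6,-0.6,0,0],[0.05,0.6,-0.6,0,0],[0.05,0.6,-0.6,0,0],[0.05,0.6,-0.6,0,0],[0.05,0.6,-0.6,0,0],[0.05,0.6,-0.6,0,0],[0.05,0.6,-0.6,0,0],[0.05,0.6,-0.6,0,0],[0.05,0.12,-0.22,0,0],[0.05,0,0,0.3,1],[0.05,0,0,0.3,1],[0.05,0,0,0.4,1],[0.05,0,0,0.4,1],[0.05,0,0,0.4,1],[0.05,0,0,0.2,1],[0.05,0,0,0.1,0.94],[0.05,0,0,0,0]]}'; python3 - <<'E'
from go import plan; plan(.481,-.2846,68)
from workcell import optics; import cv2
r=optics.read_camera("scene"); cv2.imwrite("pics/a5.png",cv2.resize(r["frame"][100:340,100:420,::-1],(800,600)))
E
```

```text
clock: 26.18
tcp_pos: [0.4782, -0.2835, 0.1027]
orientation: [-0.001, 0.19, 0.982, 0.001]
wrist_force: [0.7, 0.6, 0.3]
finger_gap: 0.0449
grip_force: 0.0
pos [ 0.4782 -0.2835  0.1027] yawy 68.1 dx,dy units [-0.07498307  0.00038279] j6 -0.30 t 26.2 down -1.0000 roll units 0.01
```

View pics/a5.png

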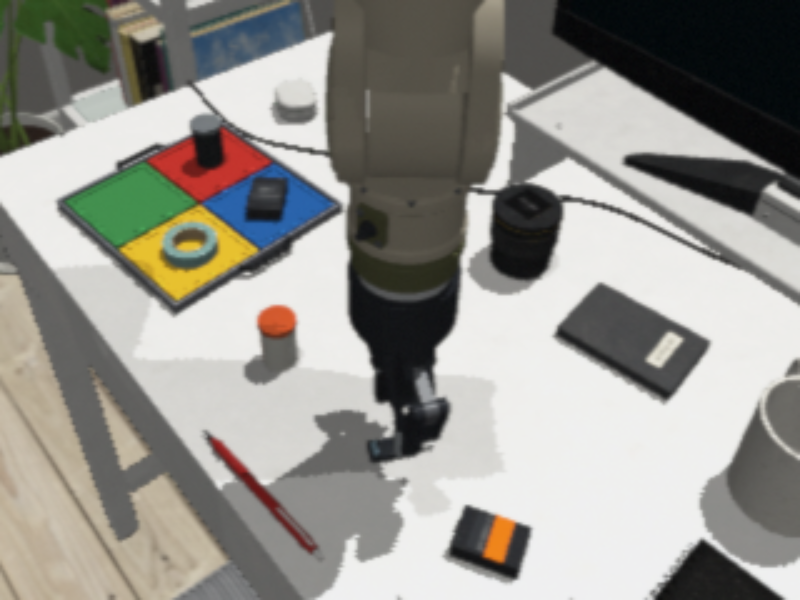

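Tape (190,245) lies in yellow, the gripper is over the USB stick, and the used can (277,335) and striped battery (490,540) are unmoved. I'll lower onto the stick.

```bash
python3 -m handwheel '{"deltas":[[0.05,0,0,0.3,0],[0.05,0,0,0.25,0],[0.05,0,0,0.1,0],[0.05,0,0,0,0],[-1,0,0,0,0],[-1,0,0,0,0],[-1,0,0,0,0],[-1,0,0,0,0],[-1,0,0,0,0],[-1,0,0,-0.2,0],[-1,0,0,-0.4,0],[-1,0,0,-0.6,0],[-1,0,0,-0.6,0],[-1,0,0,-0.6,0],[-1,0,0,0,0]]}'; python3 - <<'E'
from go import plan; plan(.452,.115)
from workcell import optics; import cv2
r=optics.read_camera("scene"); cv2.imwrite("pics/a6.png",cv2.resize(r["frame"][200:320,200:360,::-1],(800,600)))
E
```

```text
clock: 28.1
tcp_pos: [0.4803, -0.2852, 0.1767]
orientation: [0.002, 0.191, 0.982, -0.001]
wrist_force: [0.5, -0.0, 0.5]
finger_gap: 0.0165
grip_force: 24.4
pos [ 0.4803 -0.2852  0.1767] yawy 68.0 dx,dy units [4.40625178 9.00948843] j6 -0.30 t 28.1 down -1.0000
```

View pics/a6.png

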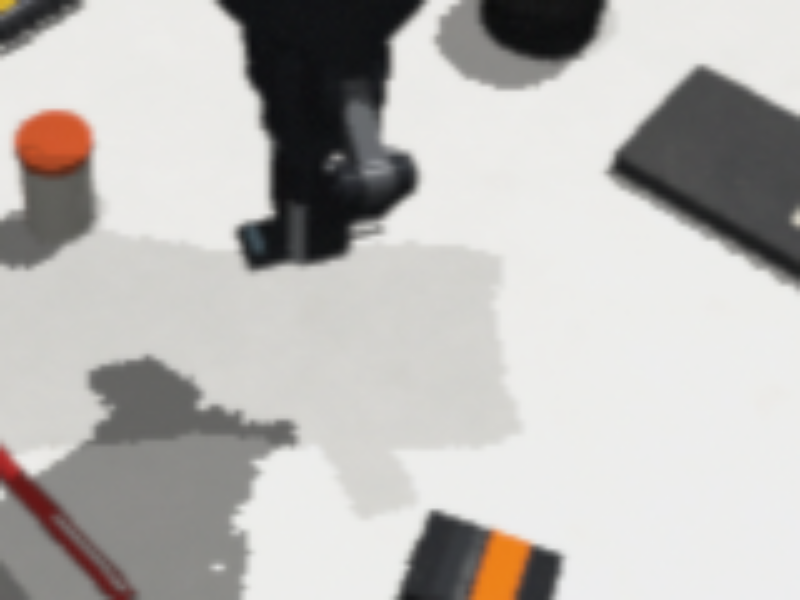

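USB is held (290,243). I'll carry it to green.

```bash
python3 -m handwheel '{"deltas":[[-1,0.2,0.4,0,0],[-1,0.37,0.76,0,0],[-1,0.38,0.78,0,0],[-1,0.38,0.78,0,0],[-1,0.38,0.78,0,0],[-1,0.38,0.78,0,0],[-1,0.38,0.78,0,0],[-1,0.38,0.78,0,0],[-1,0.38,0.78,0,0],[-1,0.38,0.78,0,0],[-1,0.38,0.78,0,0],[-1,0.38,0.78,0,0],[-1,0.04,0.05,0.4,0],[-1,0,0,0.5,0],[-1,0,0,0.5,0],[-1,0,0,0.4,0],[-1,0,0,0.2,0],[-1,0,0,0,0]]}'; python3 go.py .452 .115
```

```text
clock: 30.4
tcp_pos: [0.4494, 0.1163, 0.0931]
orientation: [-0.001, 0.191, 0.982, -0.0]
wrist_force: [-0.6, -0.6, -0.2]
finger_gap: 0.0167
grip_force: 24.4
pos [0.4494 0.1163 0.0931] yawy 68.0 dx,dy units [-0.07158527 -0.0051731 ] j6 0.46 t 30.4 down -1.0000
```

```bash
python3 -m handwheel '{"deltas":[[-1,-0.05,0,0.12,0],[-1,0,0,0.08,0],[-1,0,0,0,0],[-1,0,0,0,0]]}'; python3 go.py .452 .115
```

```text
clock: 30.9
tcp_pos: [0.4532, 0.1153, 0.0872]
orientation: [0.001, 0.191, 0.982, 0.0]
wrist_force: [-2.0, -0.0, 8.2]
finger_gap: 0.0165
grip_force: 25.6
pos [0.4532 0.1153 0.0872] yawy 68.0 dx,dy units [ 0.0262978  -0.01820876] j6 0.46 t 30.9 down -1.0000
```

```bash
python3 -m handwheel '{"deltas":[[-0.2,0,0,0,0],[-0.2,0,0,0,0],[-0.2,0,0,0,0],[-0.2,0,0,-0.3,0],[-0.2,0,0,-0.7,0],[-0.2,0,0,-0.8,0],[-0.2,0,0,-0.8,0],[-0.2,0,0,-0.8,0],[-0.2,0.5,0.5,-0.3,0],[-0.2,0.65,0.75,0,0],[-0.2,0.65,0.75,0,0],[-0.2,0.65,0.75,0,0],[-0.2,0.65,0.75,0,0],[-0.2,0.65,0.75,0,0],[-0.2,0.65,0.75,0,0],[-0.2,0.5,0.5,0,0],[-0.2,0,0,0,0],[-0.2,0,0,0,0]]}'; python3 - <<'E'
from go import plan; plan(.452,.115)
from workcell import optics; import cv2
import numpy as np
from h import *
r=optics.read_camera("top"); np.savez("topf.npz",**r); cv2.imwrite("pics/f1.png",cv2.resize(r["frame"][185:305,120:280,::-1],(800,600),interpolation=cv2.INTER_CUBIC))
s=optics.read_camera("scene"); cv2.imwrite("pics/f2.png",cv2.resize(s["frame"][120:240,90:250,::-1],(800,600),interpolation=cv2.INTER_CUBIC))
E
```

```text
clock: 33.15
tcp_pos: [0.3533, 0.3922, 0.2342]
orientation: [0.0, 0.191, 0.982, -0.0]
wrist_force: [-0.0, -0.4, 0.3]
finger_gap: 0.0341
grip_force: 0.0
pos [0.3533 0.3922 0.2342] yawy 68.0 dx,dy units [-4.88433249 -5.50145896] j6 1.07 t 33.1 down -1.0000
```

View pics/f1.png

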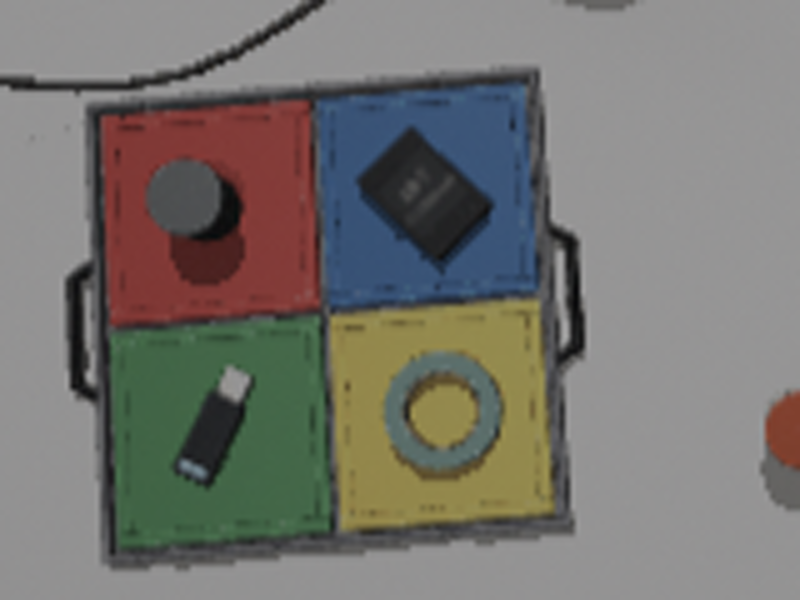

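View pics/f2.png

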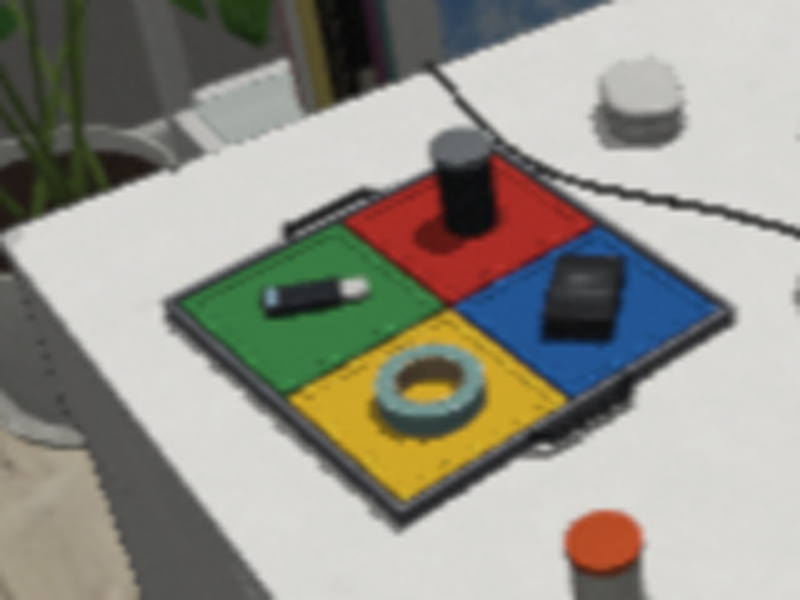

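All four items lie in their own pockets: can (185,198), battery (427,195), USB (213,425), tape (443,412). I'll check the offsets by ray casting.

```bash
python3 - <<'E'
from h import *
r=dict(np.load("topf.npz")); q=lambda u,v,z:cast(r,[[120+u/5-.4,185+v/5-.4]],z)[0]
for n,u,v,z,p in (("can",185,198,.058,(.552,.125)),("batt",427,193,.022,(.562,.025)),("usb",213,425,.014,(.452,.115)),("tape",443,412,.021,(.4625,.015)),("white",800,428,.052,(.459,-.147))):
    a=q(u,v,z); print(n,a.round(3),((a-p)*1000).round(1))
d=np.load("top0.npz")["frame"].astype(int)-r["frame"]; print(abs(d[240:300,265:420]).mean())
E
```

```text
can [0.553 0.126] [0.8 0.5]
batt [0.561 0.024] [-0.8 -1.2]
usb [0.455 0.117] [2.9 1.9]
tape [0.463 0.013] [ 0.6 -2.4]
white [ 0.459 -0.146] [0.5 1.1]
2.412974910394265
```

```bash
python3 -c "
from workcell import hand_in; print(hand_in())"
```

```text
the job is handed in; nothing more can be done
None
```

The caddy is packed and handed in after about 33 s of robot time: the final camera check put all four items within 4 mm of their pocket centres, with the used can and striped battery left where they were; the hand-in returned no verdict.

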